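# Check the bite: hold the upper cast just above the lower cast

## Task

Open the lid of the blue case fully, back onto its stop, take out the upper-jaw cast (the grey block on top is there to grip) and carry it across to the lower-jaw cast without bumping it on the screen. Finish while holding it level and still, about a centimetre above the lower teeth and squarely lined up with them, front teeth over front teeth: the casts must never touch, and nothing is put down or let go. Leave the lid open and everything else on the bench where it stands.

Things in the scene. Friction and masses are not known exactly. Their poses are not given: they have to be found in the camera images.
- case: blue open storage case fixed to the bench, 140 (its x) x 150 (its y) x 70 mm high, walls and floor 5 mm thick; origin at the centre of its underside; its z is up, its +x points from the front wall to the hinged back wall. It may stand left or right of the screen, turned up to 15 degrees
- case_lid (a joint): hinge of the case's blue lid (6 mm thick, 150 g, free-swinging), 0 = shut, growing as the lid opens up and back; the stop is at 1.75 rad (100 degrees). Below about 1.4 rad a released lid falls shut, past about 1.5 rad it falls open by itself and rests on its stop. The hinge axis runs along the case's y
- case_lid_hinge (a point): point on the lid's hinge axis, middle of the back wall's top edge (case frame: 70 mm behind the centre, 70.5 mm up)
- case_lid_handle (a point): grip point in the head of the black round knob on the lid: the head is 28 mm in diameter and reaches from 27 to 43 mm above the lid's top face, this point 35 mm above it. Knob axis is at right angles to the lid, 30 mm from its front edge, i.e. with the lid shut 110 mm in front of the hinge axis and 41 mm above it
- upper: loose upper-jaw cast, 100-200 g, teeth down on the case floor. Origin: centre of its biting plane (tooth tips, lowest face); z up. White teeth 0-10 mm, ivory D-shaped base 10-28 mm up (60 mm in y; x from -32, round front, to +28), grey block to grip on top, centred: 36 mm in x, 20 mm in y, 28-58 mm up. Front teeth at -x, by the red stripe. Turned up to 20 deg, shifted up to 8 mm in the case
- lower: tan lower-jaw cast of the same outline, teeth up, fixed on a dark 85 mm square steel plinth that is fixed to the bench. Origin at the centre of the plinth's underside; z up; front teeth at -x, marked by a red stripe on the plinth. It stands on the other side of the screen from the case, turned up to 30 degrees
- lower_bite (a point): centre of the lower cast's biting plane (the tips of its teeth), 55 mm above lower's origin; same axes as lower
- screen: white upright dust screen, fixed, 260 mm long (its x), 6 mm thick, 110 mm high, standing between the case and the lower cast; origin under its middle
- bur_stand: bystander, loose: a black round bur stand, 68 mm base, 97 mm tall with a central post; origin at the centre of its underside
- bottle: bystander, loose: a white closed bottle, 52 mm diameter, 120 mm tall; origin at the centre of its underside
- jar: bystander, loose: a glass jar with an orange cap, 64 mm diameter, 60 mm tall; origin at the centre of its underside
- dish: bystander, loose: a flat glass dish of grinding wheels, 96 mm diameter, 14 mm high; origin at the centre of its underside
- brush: bystander, loose: a brush lying flat, 170 mm long; origin in the middle of its length, at the bench; its x along its length
- quad_model: bystander, loose: a small tan partial jaw model, 45 x 22 x 25 mm; origin at the centre of its underside
- upper_front (a point): front of the upper cast's biting plane, 25 mm to -x of upper's origin
- lower_front (a point): front of the lower cast's biting plane, 25 mm to -x of lower_bite

How it is judged:
On the way, in this order (a step that is already met when the one before it is completed fails the run):
1. the lid is open and rests on its stop (value of joint case_lid above 1.68 rad and velocity of joint case_lid below 0.2 rad/s), for 0.2 s.
2. the upper cast is lifted clear of the case in the fingers (z of upper in the frame of case above 0.075 m and contact force between upper and the fingers above 1 N), for 0.1 s.
At the end, for the whole second after the job is handed in: Lid on its stop (over 1.68 rad). Upper cast held in the fingers, still (under 20 mm/s), level within 0.12 rad, teeth 3 to 20 mm above the lower teeth, centres within 10 mm, front points within 15 mm, turned alike within 0.15 rad, not touching the lower cast or plinth (value of joint case_lid above 1.68 rad and contact force between upper and the fingers above 1 N and contact force between upper and lower below 0.05 N and z of upper in the frame of lower_bite between 0.003 and 0.02 m and horizontal distance between upper and lower_bite below 0.01 m and angle between the x axis of upper and the x axis of lower, either way round below 0.15 rad and angle between upper's own z axis and vertical below 0.12 rad and linear speed of upper below 0.02 m/s and horizontal distance between upper_front and lower_front below 0.015 m); the arm keeps its last pose, push and grip.
It fails at once if the upper cast touches the lower cast (contact force between upper and lower above 0.3 N).
It fails at once if the upper cast bumps the screen (contact force between upper and screen above 0.5 N).
It fails at once if a bystander is moved more than 30 mm (distance of any of bur_stand, bottle, jar, dish, brush, quad_model from where it was at the start of the episode above 0.03 m).
It also fails if it takes over 64 s, if anything falls off the work surface, if the arm or the gripper's body presses on something with over 40 N, if the wrist force passes 120 N, or if a joint passes its speed limit or range.

## Robot

A 6-joint arm with a two-finger parallel gripper is mounted at the origin on the work surface. World frame = base frame: x ahead of the robot, y to its left, z up, the work surface at z = 0. Lengths are in m, angles in rad, forces in N, time in s.
With the tool pointing down it reaches from about 0.3 to 0.95 m from the base axis. Payload 3.1 kg.
Tool frame: the origin (TCP) lies at the very end of the fingers, on their centre line; the grasp point (between the pads) lies 19 mm behind it; z points along the fingers, y is the line along which they close (so a half turn about z gives the same grasp; the last joint's range is limited). The gripper opens to 85 mm and grips with 20 to 120 N. Pads are 22 mm wide; open, the fingers measure 114 mm over their backs; the gripper's body (76 mm by 85 mm) begins 54 mm behind the grasp point. The pads swing forward as they close: fully open they stand 13 mm farther back than shut.
Start: joints at [1.155, 0.308, 1.634, -0, 1.2, -0.07], TCP at [0.212, 0.588, 0.231] pointing down, gripper open.
Joint ranges: [-3.06, 3.06], [-0.79, 1.96], [0.05, 2.63], [-1.19, 4.34], [0.05, 2.64], [-2.94, 2.94]. Speed limits (rad/s): [2.79, 2.79, 3.14, 3.14, 3.14, 3.14].

## Interface

Orientations are given as a 3x3 rotation matrix whose columns are the frame's x, y, z axes.
In Python, from workcell import sensors, vision, bot gives the robot as it stands.
- The arm moves only by the tool advance, called after ">>>" as name(argument=value, ...) on one line, values as JSON. Schema: {"type":"object","properties":{"deltas":{"type":"string"},"grip_n":{"type":"number"},"only":{"type":"string"},"quiet":{"type":"boolean"},"lines":{"type":"string"}},"required":["deltas"],"additionalProperties":false}. deltas is a string of 1 to 5 rows, one to a line, with the numbers parted by spaces; each row has 7 numbers: dx, dy, dz in m, then a rotation vector rx, ry, rz in rad, then the opening from 0.0 (shut) to 1.0 (fully open); each row shifts and turns the commanded pose from where the row before left it, along the tool's axes as they then stand; what a row does not reach is not made up. A row lasts 1/10 s, in which the tool goes at most 0.05 m and 0.15 rad, less where a joint would pass 70% of its speed; a pose out of reach is approached as far as the arm can. The fingers move at their own pace and stop on an object; grip_n is the grip in N (left out, the last holds). Time passes only in rows, so rows that do not move let the fingers close. The tool returns the time, the measured TCP pose, the force, the opening and the grip force at its end. only (a regular expression) keeps the lines of the reply that match it, lines (a string "A,B") keeps lines A to B, and quiet returns only ok. Input that does not fit is refused with a message, and nothing moves.
- sensors.read_state(): the state, without advancing time (a new reading comes with each control period).
- vision.get_image(name): name is "scene" or "top"; returns the picture (384x512x3 uint8, red, green, blue); there is no depth.
- vision.get_calibration(name): a dict with "fx", "fy", "cx", "cy" (pixels), "T" (4x4, takes a point from camera to world coordinates). Camera axes: x right, y down, z forward; pixel columns grow to the right and rows downward; lengths in m; the calibration is good to about 2 mm. A picture is of the moment at which its call begins. get_calibration takes no time and is no camera call.
- bot.finish_job(): hands the job in; it is judged then, once.
The state is a dict: "clock": time; "q": joint angles; "joint_velocities": joint speeds; "joint_torque": joint torques, N m; "eef_pos": TCP position; "ee_rot": TCP orientation; "ft_force": force on the tool from outside, world axes, zero at the start; "moment": the same for the moment, N m; "grip_width": opening from 0.0 (shut) to 1.0 (fully open); "gripper_force": force on a finger pad.
Only numpy, scipy, OpenCV 4.12 (cv2) and the standard library are available. Lean on these libraries where they do the work, as an engineer would, in place of code of your own. Each camera call takes 0.05 s, during which the arm holds its last target. There are 200 camera calls.

## Working session

There is one attempt and no reset: what is moved stays moved. The work goes in short steps, Python scripts to look and compute and a tool call to move; the robot and the scene stay as the last step left them, time stands still between calls to the robot, and variables do not carry over. Pictures are saved under pics/ and viewed, at most 11 in all, crops included, and the job is handed in when it is done.

```bash
ls; mkdir -p pics
```

Run:
```python
from workcell import sensors, vision, bot
import cv2,numpy as np
for n in("scene","top"):
    im=vision.get_image(n); cv2.imwrite(f"pics/{n}0.png",im[:,:,::-1]); c=vision.get_calibration(n); print(n,c["fx"],c["fy"],c["cx"],c["cy"],np.round(c["T"],3).tolist())
s=sensors.read_state(); print(s["eef_pos"],np.round(s["ee_rot"],3).tolist(),s["clock"])
```

```text
pics
scene 434.9365226174781 434.9365226174781 252.66219539094843 189.92189654437894 [[0.834, 0.39, -0.391, 1.052], [0.552, -0.6, 0.579, -0.644], [-0.009, -0.699, -0.715, 0.928], [0.0, 0.0, 0.0, 1.0]]
top 421.6407961133643 421.6407961133643 257.18181067517867 192.6711136751544 [[-0.028, -0.991, 0.127, 0.434], [-1.0, 0.028, -0.008, 0.026], [0.004, -0.127, -0.992, 1.184], [0.0, 0.0, 0.0, 1.0]]
[0.21156647 0.58730757 0.23015229] [[-0.941, 0.339, -0.001], [0.339, 0.941, -0.002], [0.0, -0.002, -1.0]] 0.1
```

View pics/scene0.png

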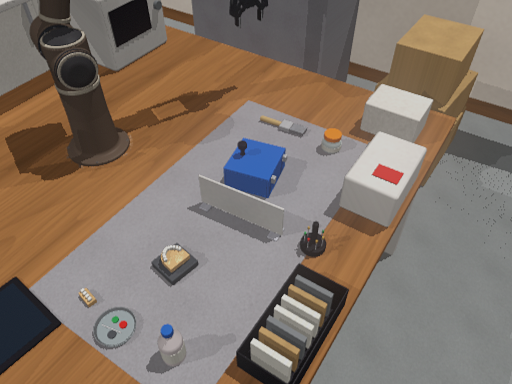

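View pics/top0.png

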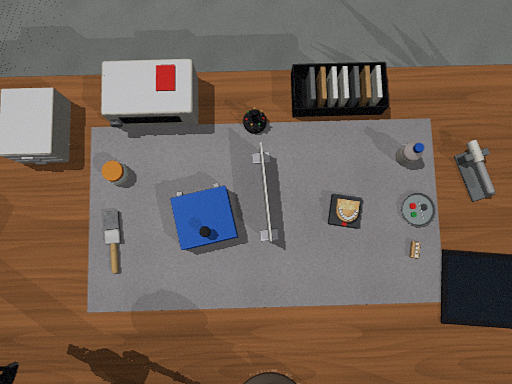

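The top view shows the case at about (204,218) with its knob at (205,232) toward the robot. The screen is at column ~265, and the lower cast at (346,211) has its red stripe at (344,224), also toward the robot. Next I measure.

Create h.py:
```python
import cv2,numpy as np
from workcell import sensors, vision, bot
C={n:vision.get_calibration(n) for n in("scene","top")}
def ray(n,u,v):
    c=C[n];T=np.array(c["T"]);d=T[:3,:3]@np.array([(u-c["cx"])/c["fx"],(v-c["cy"])/c["fy"],1]);return T[:3,3],d/np.linalg.norm(d)
def plane(n,uv,z):
    o,d=ray(n,*uv);return o+d*(z-o[2])/d[2]
def tri(a,b):
    o1,d1=ray("top",*a);o2,d2=ray("scene",*b);s=np.linalg.lstsq(np.c_[d1,-d2],o2-o1,rcond=None)[0]
    p,q=o1+s[0]*d1,o2+s[1]*d2;return (p+q)/2,np.linalg.norm(p-q)
def proj(n,p):
    c=C[n];T=np.array(c["T"]);x=T[:3,:3].T@(np.array(p)-T[:3,3]);return np.array([c["fx"]*x[0]/x[2]+c["cx"],c["fy"]*x[1]/x[2]+c["cy"]])
def big(m):
    k,_=cv2.findContours(m.astype(np.uint8),cv2.RETR_EXTERNAL,cv2.CHAIN_APPROX_NONE);return max(k,key=cv2.contourArea)
def grab(n,name=None):
    im=vision.get_image(n)
    if name: cv2.imwrite(f"pics/{name}.png",im[:,:,::-1])
    return im
```

Run:
```python
from h import *
np.set_printoptions(precision=4,suppress=True)
top=cv2.imread("pics/top0.png");sc=cv2.imread("pics/scene0.png")
hs=cv2.cvtColor(top,cv2.COLOR_BGR2HSV);H,S,V=[hs[...,i].astype(int) for i in range(3)]
m=(abs(H-112)<12)&(S>150); win=np.zeros_like(m);win[170:260,160:245]=1;m&=win
print("V pct",np.percentile(V[m],[5,20,50,80,95]))
mb=m&(V>np.percentile(V[m],50)*0.85)
k=big(mb);w=np.array([plane("top",p,0.076)[:2] for p in k[:,0,:]],np.float32)
r=cv2.minAreaRect(w);print("lid rect",r,cv2.boxPoints(r))
# plinth
g=top[...].astype(int).max(2);win[:]=0;win[185:238,322:370]=1
md=(g<75)&win.astype(bool);k=big(md)
for z in(0.0,0.027):
    w=np.array([plane("top",p,z)[:2] for p in k[:,0,:]],np.float32);print("plinth",z,cv2.minAreaRect(w))
red=(((H<6)|(H>174))&(S>140)&(V>90)&win.astype(bool));ys,xs=np.nonzero(red);print("red",xs.mean(),ys.mean(),len(xs),plane("top",(xs.mean(),ys.mean()),.027))
print("knob",plane("top",(205,232),0.119),tri((205,232),(242,146)))
def up(im,x0,y0,w,h,f): return cv2.resize(im[y0:y0+h,x0:x0+w],None,fx=f,fy=f,interpolation=cv2.INTER_CUBIC)
a=up(top,165,180,80,75,5);b=up(top,320,185,55,52,5);b=cv2.copyMakeBorder(b,0,375-260,0,0,cv2.BORDER_CONSTANT)
cv2.imwrite("pics/crop.png",np.hstack([a,b]))
```

```text
V pct [103. 167. 170. 173. 177.]
lid rect ((0.5163394808769226, 0.1613473892211914), (0.13811969757080078, 0.14769203960895538), 11.907073974609375) [[0.4335 0.2194]
 [0.464  0.0748]
 [0.5991 0.1033]
 [0.5687 0.2479]]
plinth 0.0 ((0.5279331803321838, -0.22932195663452148), (0.08990723639726639, 0.08917906880378723), 79.7869644165039)
plinth 0.027 ((0.5257952213287354, -0.22350512444972992), (0.08785658329725266, 0.08714501559734344), 79.7869644165039)
red 344.10526315789474 223.42105263157896 19 [ 0.491 -0.219  0.027]
knob [0.4748 0.1516 0.119 ] (array([0.4761, 0.1537, 0.1066]), np.float64(0.0021359614849070876))
```

View pics/crop.png

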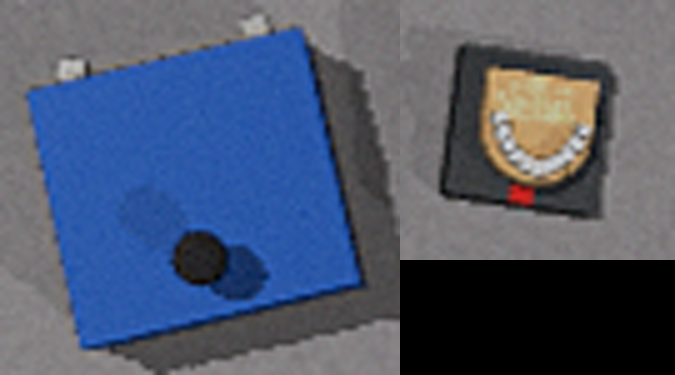

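The crop shows the lid with its hinges at the back (away from the robot) and the knob near the front edge. The plinth's stripe is at the bottom, toward the robot. Measurements agree: lid rectangle about 138x148 mm, case yaw 11.9°, and the knob triangulates to the expected spot (0.477, 0.153). Moving now.

Create d.py:
```python
import sys
from h import *
from scipy.spatial.transform import Rotation as R
# d.py x y z yaw_of_tool_y(deg): delta to a tool-down pose, in the tool's current axes and after turning
x,y,z,a=map(float,sys.argv[1:5]);a=np.radians(a)
Y=np.array([np.cos(a),np.sin(a),0]);Z=np.array([0,0,-1.]);G=np.c_[np.cross(Y,Z),Y,Z]
s=sensors.read_state();M=np.array(s["ee_rot"]);d=np.array([x,y,z])-s["eef_pos"]
print("rot",np.round(R.from_matrix(M.T@G).as_rotvec(),3),"shift now",np.round(M.T@d,4),"after turn",np.round(G.T@d,4),"t",s["clock"],"q",np.round(s["q"],2),"F",np.round(s["ft_force"],1))
```

```text
(no output)
```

>>> advance(deltas="0 0 0 0 0 -0.139 1\n0 0 0 0 0 -0.139 1\n0 0 0 0 0 -0.139 1\n0 0 0 0 0 -0.136 1\n-0.017 -0.048 0.003 0 0 0 1")

```text
clock: 0.6
eef_pos: [0.2362, 0.5488, 0.2284]
ee_rot: [[-0.977, -0.213, -0.0], [-0.213, 0.977, 0.004], [-0.001, 0.004, -1.0]]
ft_force: [1.2, -0.6, 0.9]
grip_width: 1.006
gripper_force: 0.0
```

>>> advance(deltas="-0.017 -0.046 0.003 0 0 0 1\n-0.017 -0.046 0.003 0 0 0 1\n-0.017 -0.046 0.003 0 0 0 1\n-0.017 -0.046 0.003 0 0 0 1\n-0.017 -0.046 0.003 0 0 0 1")

```text
clock: 1.1
eef_pos: [0.3687, 0.3359, 0.2129]
ee_rot: [[-0.979, -0.206, -0.0], [-0.206, 0.979, -0.0], [0.0, -0.0, -1.0]]
ft_force: [0.2, -0.4, 0.3]
grip_width: 1.001
gripper_force: 0.0
```

>>> advance(deltas="-0.017 -0.046 0.003 0 0 0 1\n-0.017 -0.046 0.003 0 0 0 1\n-0.017 -0.046 0.003 0 0 0 1\n0 0 0 0 0 0 1\n0 0 0 0 0 0 1")

```text
clock: 1.6
eef_pos: [0.4467, 0.2121, 0.2039]
ee_rot: [[-0.979, -0.202, -0.001], [-0.202, 0.979, 0.0], [0.001, 0.0, -1.0]]
ft_force: [-1.0, 1.0, -0.3]
grip_width: 0.998
gripper_force: 0.0
```

```bash
python3 d.py 0.477 0.153 0.092 101.9
```

```text
rot [ 0.    -0.001 -0.004] shift now [-0.0179 -0.0641  0.1118] after turn [-0.0175 -0.0641  0.1119] t 1.6 q [ 0.35  0.09  1.96  0.    1.1  -1.42] F [-1.   1.  -0.3]
```

>>> advance(deltas="-0.009 -0.032 0.02 0 0 0 1\n-0.0088 -0.032 0.03 0 0 0 1\n0 0 0.03 0 0 0 1\n0 0 0.032 0 0 0 1\n0 0 0 0 0 0 1")

```text
clock: 2.1
eef_pos: [0.472, 0.1546, 0.088]
ee_rot: [[-0.978, -0.207, -0.011], [-0.207, 0.978, -0.002], [0.011, 0.0, -1.0]]
ft_force: [-0.7, 0.7, 0.0]
grip_width: 1.001
gripper_force: 0.0
```

>>> advance(deltas="0 0 0 0 0 0 0.6\n0 0 0 0 0 0 0.1\n0 0 0 0 0 0 0\n0 0 0 0 0 0 0\n0 0 0 0 0 0 0", grip_n=35)

```text
clock: 2.6
eef_pos: [0.4787, 0.1538, 0.0943]
ee_rot: [[-0.978, -0.207, 0.003], [-0.207, 0.978, -0.001], [-0.003, -0.002, -1.0]]
ft_force: [-0.7, -3.0, 6.0]
grip_width: 0.31
gripper_force: 34.2
```

```bash
python3 d.py 0.477 0.153 0.092 101.9
```

Run:
```python
from h import *
grab("scene","s1"); im=cv2.imread("pics/s1.png");cv2.imwrite("pics/s1c.png",cv2.resize(im[80:280,140:380],None,fx=3,fy=3))
```

```text
rot [-0.002  0.003  0.001] shift now [ 0.0018 -0.0004  0.0023] after turn [ 0.0018 -0.0004  0.0023] t 2.6 q [ 0.23  0.26  2.02 -0.    0.86 -1.55] F [-0.7 -3.   6. ]
```

View pics/s1c.png

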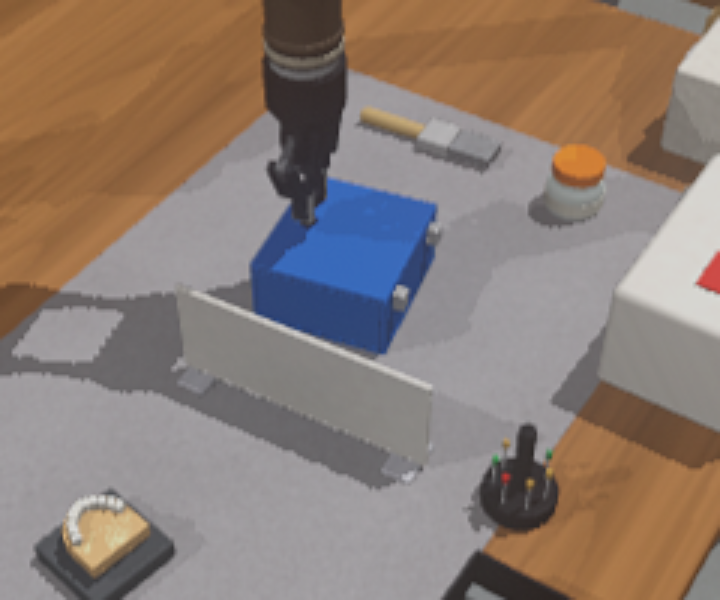

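The knob is in the fingers at 26 mm opening with 34 N. Now swinging it along the arc with the tool kept upright, so the knob pivots in the pads.

>>> advance(deltas="-0.0037 0 -0.008 0 0 0 0\n-0.0037 0 -0.008 0 0 0 0\n-0.0048 0 -0.0074 0 0 0 0\n-0.0048 0 -0.0073 0 0 0 0\n0 0 0 0 0 0 0", grip_n=30)

```text
clock: 3.15
eef_pos: [0.4947, 0.1572, 0.1244]
ee_rot: [[-0.979, -0.206, 0.0], [-0.206, 0.979, -0.001], [-0.0, -0.001, -1.0]]
ft_force: [1.5, -5.6, -2.0]
grip_width: 0.307
gripper_force: 33.5
```

>>> advance(deltas="-0.0059 0 -0.0066 0 0 0 0\n-0.0059 0 -0.0065 0 0 0 0\n-0.0068 0 -0.0056 0 0 0 0\n-0.0068 0 -0.0056 0 0 0 0\n0 0 0 0 0 0 0")

```text
clock: 3.65
eef_pos: [0.5191, 0.1622, 0.1485]
ee_rot: [[-0.979, -0.206, -0.001], [-0.206, 0.979, -0.002], [0.001, -0.001, -1.0]]
ft_force: [-1.5, -5.6, 0.1]
grip_width: 0.31
gripper_force: 33.6
```

```bash
python3 d.py 0.477 0.153 0.092 101.9
```

```text
rot [-0.001 -0.001 -0.   ] shift now [ 0.043  -0.0003  0.0566] after turn [ 0.0431 -0.0004  0.0565] t 3.65 q [ 0.22  0.25  1.89 -0.    1.   -1.55] F [-1.5 -5.6  0.1]
```

Forces are low, so I continue.

>>> advance(deltas="-0.0076 0 -0.0045 0 0 0 0\n-0.0075 0 -0.0045 0 0 0 0\n-0.0081 0 -0.0034 0 0 0 0\n-0.0081 0 -0.0033 0 0 0 0\n-0.0086 0 -0.0021 0 0 0 0")

```text
clock: 4.15
eef_pos: [0.5573, 0.1702, 0.1665]
ee_rot: [[-0.979, -0.206, -0.003], [-0.206, 0.979, -0.002], [0.003, -0.002, -1.0]]
ft_force: [-2.1, -6.5, 4.1]
grip_width: 0.311
gripper_force: 34.2
```

>>> advance(deltas="-0.0085 0 -0.002 0 0 0 0\n-0.0088 0 -0.0008 0 0 0 0\n-0.0088 0 -0.0008 0 0 0 0\n-0.0088 0 0.0006 0 0 0 0\n-0.0087 0 0.0005 0 0 0 0")

```text
clock: 4.65
eef_pos: [0.6013, 0.1794, 0.1694]
ee_rot: [[-0.979, -0.206, 0.0], [-0.206, 0.979, -0.002], [0.0, -0.002, -1.0]]
ft_force: [-0.2, -5.1, 1.6]
grip_width: 0.309
gripper_force: 34.3
```

>>> advance(deltas="-0.0086 0 0.0018 0 0 0 0\n-0.0086 0 0.0019 0 0 0 0\n-0.0056 0 0.002 0 0 0 0\n-0.0055 0 0.0019 0 0 0 0\n0 0 0 0 0 0 0")

```text
clock: 5.15
eef_pos: [0.6302, 0.1854, 0.1618]
ee_rot: [[-0.979, -0.206, 0.003], [-0.206, 0.979, -0.001], [-0.003, -0.001, -1.0]]
ft_force: [2.3, -6.0, 2.6]
grip_width: 0.309
gripper_force: 34.6
```

Run:
```python
from h import *
grab("scene","s2"); im=cv2.imread("pics/s2.png");cv2.imwrite("pics/s2c.png",cv2.resize(im[50:250,140:380],None,fx=3,fy=3))
```

```text
(no output)
```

View pics/s2c.png

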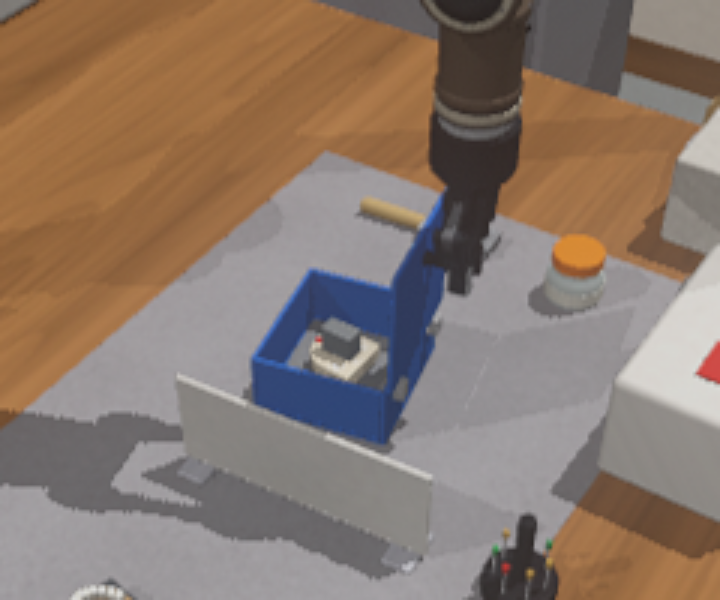

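The lid is about upright, the cast's grey block is visible inside, and the red stripe faces the front. Pressing on to the stop, then releasing and lifting away.

>>> advance(deltas="-0.0045 0 0.002 0 0 0 0\n-0.004 0 0.0019 0 0 0 0\n-0.0045 0 0.0024 0 0 0 0\n-0.0022 0 0.0013 0 0 0 0\n0 0 0 0 0 0 0")

```text
clock: 5.7
eef_pos: [0.6452, 0.1885, 0.1545]
ee_rot: [[-0.979, -0.206, 0.004], [-0.206, 0.979, -0.001], [-0.004, -0.001, -1.0]]
ft_force: [1.8, -5.1, 3.7]
grip_width: 0.307
gripper_force: 34.7
```

>>> advance(deltas="0 0 0 0 0 0 0.5\n0 0 0 0 0 0 1\n0 0 0 0 0 0 1\n0 0 0 0 0 0 1\n0 0 0 0 0 0 1")

```text
clock: 6.2
eef_pos: [0.6428, 0.1895, 0.1523]
ee_rot: [[-0.979, -0.206, -0.0], [-0.206, 0.979, 0.0], [0.0, 0.0, -1.0]]
ft_force: [0.4, -0.3, -0.4]
grip_width: 1.003
gripper_force: 0.0
```

>>> advance(deltas="-0.001 0 -0.02 0 0 0 1\n0 0 -0.04 0 0 0 1\n0 0 -0.05 0 0 0 1\n0 0 -0.05 0 0 0 1\n0 0 0 0 0 0 1")

```text
clock: 6.7
eef_pos: [0.6486, 0.1906, 0.3234]
ee_rot: [[-0.978, -0.206, 0.018], [-0.206, 0.979, 0.004], [-0.018, 0.001, -1.0]]
ft_force: [0.0, -0.1, 1.0]
grip_width: 0.994
gripper_force: 0.0
```

>>> advance(deltas="0.04 0.04 0 0 0 0 1\n0.04 0.04 0 0 0 0 1\n0.04 0.04 0 0 0 0 1\n0.04 0.04 0 0 0 0 1\n0.04 0.04 0 0 0 0 1")

```text
clock: 7.2
eef_pos: [0.4327, 0.3268, 0.3123]
ee_rot: [[-0.979, -0.205, 0.0], [-0.205, 0.979, 0.001], [-0.0, 0.001, -1.0]]
ft_force: [-0.4, 1.1, 0.6]
grip_width: 0.998
gripper_force: 0.0
```

>>> advance(deltas="0.04 0.04 0 0 0 0 1\n0.04 0.04 0 0 0 0 1\n0 0.04 0 0 0 0 1\n0 0 0 0 0 0 1\n0 0 0 0 0 0 1")

```text
clock: 7.7
eef_pos: [0.3421, 0.4202, 0.3123]
ee_rot: [[-0.978, -0.208, 0.0], [-0.208, 0.978, -0.001], [0.0, -0.001, -1.0]]
ft_force: [0.4, -0.4, -0.6]
grip_width: 1.001
gripper_force: 0.0
```

Run:
```python
from h import *
a=grab("scene","s3");b=grab("top","t3")
f=lambda im,x,y,w,h,k:cv2.resize(im[y:y+h,x:x+w],None,fx=k,fy=k,interpolation=cv2.INTER_CUBIC)
cv2.imwrite("pics/c3.png",np.hstack([f(a,200,100,100,110,4),f(b,160,165,100,110,4)])[:,:,::-1])
```

```text
(no output)
```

View pics/c3.png

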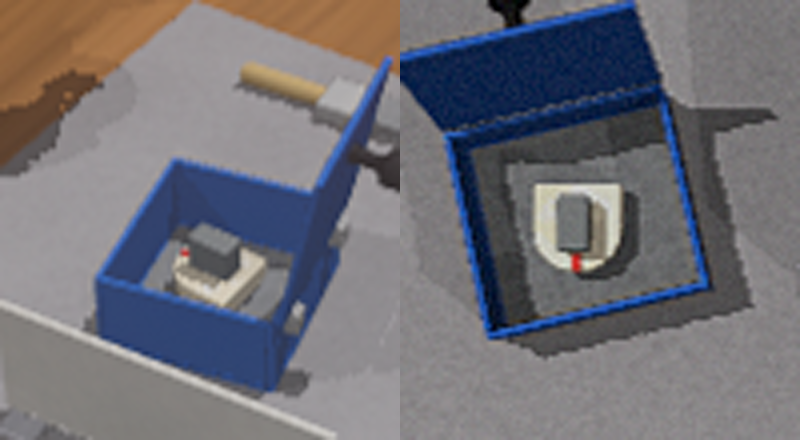

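The lid rests back on its stop. The cast sits at top-image (204,220), nearly aligned with world x, with the stripe at the front. Now measuring the cast and re-measuring the lower one.

Run:
```python
from h import *
np.set_printoptions(precision=4,suppress=True)
for n in("top",):
  im=cv2.imread("pics/t3.png");hs=cv2.cvtColor(im,cv2.COLOR_BGR2HSV).astype(int);H,S,V=hs[...,0],hs[...,1],hs[...,2]
  def W(x,y,w,h): m=np.zeros(H.shape,bool);m[y:y+h,x:x+w]=1;return m
  w1=W(190,208,28,28)
  iv=(V>150)&w1
  red=((H<8)|(H>172))&(S>110)&(V>90)
  k=big((iv|(red&w1)));print("iv area px",cv2.contourArea(k),cv2.boundingRect(k))
  w=np.array([plane(n,p,.033)[:2] for p in k[:,0,:]],np.float32);r=cv2.minAreaRect(w);print("upper rect",r)
  rr=np.argwhere(red&w1).mean(0)[::-1];print("upper red",plane(n,rr,.028))
  g=w1&(V<125)&(S<40)&W(197,210,14,19);ys,xs=np.nonzero(g)
  k2=big(g);w2=np.array([plane(n,p,.063)[:2] for p in k2[:,0,:]],np.float32);print("block px",cv2.boundingRect(k2),cv2.minAreaRect(w2))
  # lower
  w3=W(322,185,48,53);mx=im.max(2)
  k=big((mx<75)&w3);w=np.array([plane(n,p,.027)[:2] for p in k[:,0,:]],np.float32);print("plinth",cv2.minAreaRect(w))
  c=(V>110)&w3&W(333,194,32,34)&(((S>60)&(H>8)&(H<30))|(V>170))
  k=big(c);w=np.array([plane(n,p,.045)[:2] for p in k[:,0,:]],np.float32);print("lower cast",cv2.minAreaRect(w))
  rr=np.argwhere(red&w3).mean(0)[::-1];print("lower red",plane(n,rr,.027))
  f=lambda i,k:cv2.resize(i,None,fx=k,fy=k,interpolation=cv2.INTER_NEAREST)
  vis=im.copy();vis[iv]=(0,255,0);vis[g]=(255,0,255);vis[c]=(0,255,255);vis[(mx<75)&w3]=(255,0,0)
  cv2.imwrite("pics/c4.png",np.hstack([f(np.vstack([im[200:245,180:225],vis[200:245,180:225]]),6),f(np.vstack([im[188:233,322:372],vis[188:233,322:372]]),6)]))
```

```text
iv area px 181.0 (193, 211, 22, 22)
upper rect ((0.506777286529541, 0.16539201140403748), (0.057371679693460464, 0.057222362607717514), 88.39960479736328)
upper red [0.4838 0.1663 0.028 ]
block px (199, 214, 9, 15) ((0.5062020421028137, 0.1631310135126114), (0.02127075009047985, 0.037406571209430695), 89.24850463867188)
plinth ((0.5255516767501831, -0.22346259653568268), (0.08783580362796783, 0.0865926742553711), 79.63502502441406)
lower cast ((0.5259291529655457, -0.22476524114608765), (0.06086178123950958, 0.0593591146171093), 79.57675170898438)
lower red [ 0.491 -0.219  0.027]
```

View pics/c4.png

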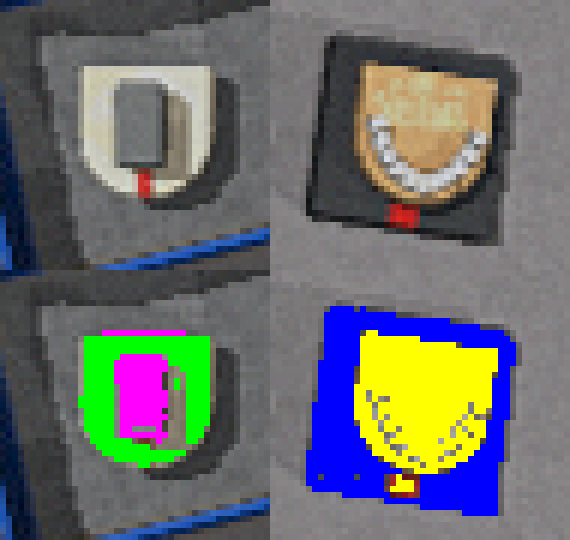

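The masks follow the cast outline well: base 57x57 mm, yaw about -1°. The lower cast is at about (0.527, -0.225), yaw -10.3°. Next is the approach to the grip.

>>> advance(deltas="0 0 0 0 0 0.113 0.6\n0 0 0 0 0 0.112 0.6\n0 0 0 0 0 0 0.6")

```text
clock: 8.1
eef_pos: [0.3436, 0.4185, 0.3123]
ee_rot: [[-1.0, 0.02, -0.0], [0.02, 1.0, -0.0], [0.0, -0.0, -1.0]]
ft_force: [0.5, -0.1, 0.3]
grip_width: 0.601
gripper_force: 0.0
```

```bash
python3 d.py 0.508 0.1645 0.2 89
```

```text
rot [-0.    -0.    -0.003] shift now [-0.1694 -0.2507  0.1124] after turn [-0.1688 -0.2511  0.1123] t 8.1 q [ 0.8   0.08  1.74 -0.    1.32 -0.75] F [ 0.5 -0.1  0.3]
```

>>> advance(deltas="-0.028 -0.042 0.01 0 0 0 0.6\n-0.028 -0.042 0.01 0 0 0 0.6\n-0.028 -0.042 0.01 0 0 0 0.6\n-0.028 -0.042 0.01 0 0 0 0.6\n-0.028 -0.042 0.01 0 0 0 0.6")

```text
clock: 8.6
eef_pos: [0.4761, 0.2107, 0.2638]
ee_rot: [[-1.0, 0.016, 0.001], [0.016, 1.0, 0.0], [-0.001, 0.0, -1.0]]
ft_force: [1.7, 0.2, -0.1]
grip_width: 0.598
gripper_force: 0.0
```

>>> advance(deltas="-0.0293 -0.0407 0.022 0 0 0 0.6\n0 0 0.04 0 0 0 0.6\n0 0 0.03 0 0 0 0.6\n0 0 0 0 0 0 0.6\n0 0 0 0 0 0 0.6")

```text
clock: 9.1
eef_pos: [0.5011, 0.175, 0.1738]
ee_rot: [[-1.0, 0.018, -0.001], [0.018, 1.0, -0.0], [0.001, -0.0, -1.0]]
ft_force: [0.2, 0.1, 1.7]
grip_width: 0.6
gripper_force: 0.0
```

```bash
python3 d.py 0.508 0.1645 0.038 89;  python3 - <<'E'
from h import *
a=grab("scene");b=grab("top")
f=lambda im,x,y,w,h,k:cv2.resize(im[y:y+h,x:x+w],None,fx=k,fy=k,interpolation=cv2.INTER_CUBIC)
cv2.imwrite("pics/c5.png",np.hstack([f(a,200,100,100,110,4),f(b,160,165,100,110,4)])[:,:,::-1])
E
```

```text
rot [-0.    -0.001 -0.   ] shift now [-0.0072 -0.0103  0.1358] after turn [-0.007  -0.0103  0.1358] t 9.1 q [ 0.25  0.19  1.9  -0.    1.05 -1.3 ] F [0.2 0.1 1.7]
```

View pics/c5.png

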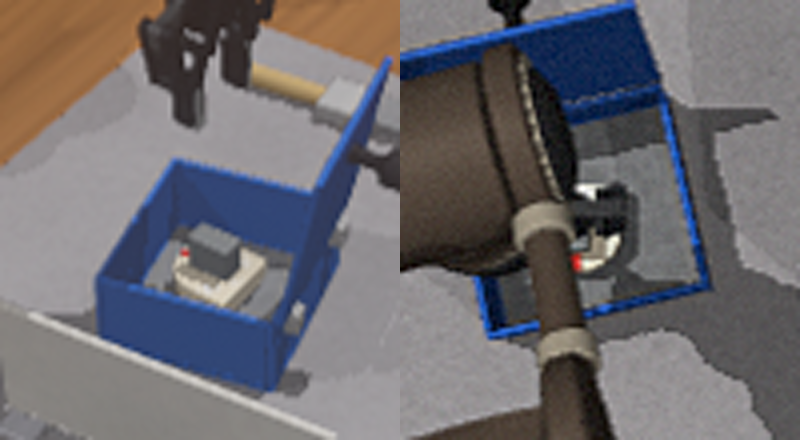

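The fingers are above the cast with the arm hiding part of it in the top view. The block's top face is at scene pixel ~(254,160), which I check against my estimate while moving down halfway.

>>> advance(deltas="-0.0072 -0.0103 0.02 0 0 0 0.6\n0 0 0.03 0 0 0 0.6\n0 0 0.03 0 0 0 0.6\n0 0 0 0 0 0 0.6\n0 0 0 0 0 0 0.6")

```text
clock: 9.7
eef_pos: [0.5091, 0.1658, 0.0953]
ee_rot: [[-1.0, 0.017, 0.002], [0.017, 1.0, 0.0], [-0.002, 0.0, -1.0]]
ft_force: [-0.8, 1.1, -0.0]
grip_width: 0.602
gripper_force: 0.0
```

```bash
python3 d.py 0.508 0.1645 0.038 89
```

Run:
```python
from h import *
print(proj("scene",[.508,.1645,.063]),plane("scene",(253.7,160),.063))
```

```text
rot [0.    0.002 0.001] shift now [ 0.0012 -0.0014  0.0573] after turn [ 0.0011 -0.0014  0.0573] t 9.7 q [ 0.23  0.31  1.94 -0.    0.89 -1.32] F [-0.8  1.1 -0. ]
[252.88505307 159.11220052] [0.51223359 0.16250728 0.063     ]
```

Agrees to a few millimetres. Descend and grip.

>>> advance(deltas="0 -0.0015 0.025 0 0 0 0.6\n0 0 0.02 0 0 0 0.6\n0 0 0.0115 0 0 0 0.6\n0 0 0 0 0 0 0.6\n0 0 0 0 0 0 0.6")

```text
clock: 10.2
eef_pos: [0.5094, 0.1642, 0.0387]
ee_rot: [[-1.0, 0.017, 0.002], [0.017, 1.0, 0.001], [-0.002, 0.001, -1.0]]
ft_force: [0.2, -0.2, 0.3]
grip_width: 0.598
gripper_force: 0.0
```

>>> advance(deltas="0 0 0 0 0 0 0.4\n0 0 0 0 0 0 0.2\n0 0 0 0 0 0 0\n0 0 0 0 0 0 0\n0 0 0 0 0 0 0", grip_n=50)

```text
clock: 10.7
eef_pos: [0.5093, 0.1641, 0.0385]
ee_rot: [[-1.0, 0.018, 0.002], [0.018, 1.0, 0.001], [-0.002, 0.001, -1.0]]
ft_force: [0.1, 0.9, 6.4]
grip_width: 0.227
gripper_force: 49.8
```

```bash
python3 d.py 0.508 0.1645 0.038 89
```

```text
rot [ 0.001  0.002 -0.   ] shift now [0.0013 0.0004 0.0005] after turn [0.0013 0.0004 0.0005] t 10.7 q [ 0.23  0.41  1.96  0.    0.77 -1.32] F [0.1 0.9 6.4]
```

>>> advance(deltas="0 0 -0.01 0 0 0 0\n0 0 -0.02 0 0 0 0\n0 0 -0.03 0 0 0 0\n0 0 -0.03 0 0 0 0\n0 0 -0.03 0 0 0 0")

```text
clock: 11.2
eef_pos: [0.5071, 0.1635, 0.158]
ee_rot: [[-1.0, 0.018, -0.002], [0.018, 1.0, -0.0], [0.002, -0.0, -1.0]]
ft_force: [0.4, -0.8, -1.0]
grip_width: 0.226
gripper_force: 49.0
```

>>> advance(deltas="0 0 -0.03 0 0 0 0\n0 0 -0.015 0 0 0 0\n0 0 0 0 0 0 0\n0 0 0 0 0 0 0\n0 0 0 0 0 0 0")

```text
clock: 11.7
eef_pos: [0.5066, 0.1634, 0.2004]
ee_rot: [[-1.0, 0.018, -0.004], [0.018, 1.0, -0.001], [0.004, -0.001, -1.0]]
ft_force: [-0.4, -0.4, -1.5]
grip_width: 0.221
gripper_force: 49.0
```

```bash
python3 d.py 0.527 -0.225 0.2 79.7;python3 - <<'E'
from h import *
grab("scene","s6");im=cv2.imread("pics/s6.png");cv2.imwrite("pics/s6c.png",cv2.resize(im[40:290,140:340],None,fx=2.4,fy=2.4))
E
```

```text
rot [-0.001 -0.003  0.162] shift now [-0.0273 -0.388   0.0007] after turn [-0.0895 -0.3785  0.0004] t 11.7 q [ 0.23  0.17  1.88 -0.    1.1  -1.32] F [-0.4 -0.4 -1.5]
```

View pics/s6c.png

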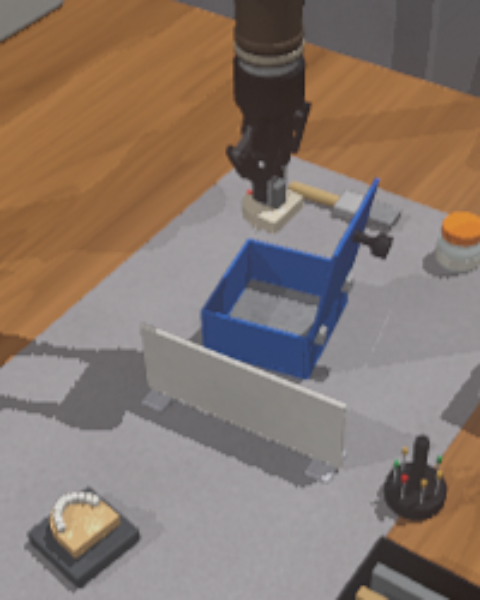

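The cast is held level and clear of the case at 0.167 m, well above the 0.11 m screen. Crossing.

>>> advance(deltas="-0.002 -0.015 0 0 0 0 0\n-0.0023 -0.03 0 0 0 0 0\n-0.0023 -0.033 0 0 0 0 0\n-0.0023 -0.033 0 0 0 0 0\n-0.0023 -0.033 0 0 0 0 0")

```text
clock: 12.25
eef_pos: [0.516, 0.0174, 0.2014]
ee_rot: [[-1.0, 0.018, -0.002], [0.018, 1.0, -0.001], [0.002, -0.001, -1.0]]
ft_force: [0.3, -0.3, -0.3]
grip_width: 0.228
gripper_force: 49.1
```

>>> advance(deltas="-0.0023 -0.033 0 0 0 0 0\n-0.0023 -0.033 0 0 0 0 0\n-0.0023 -0.033 0 0 0 0 0\n-0.0023 -0.033 0 0 0 0 0\n-0.0023 -0.033 0 0 0 0 0")

```text
clock: 12.75
eef_pos: [0.5243, -0.1479, 0.2013]
ee_rot: [[-1.0, 0.018, -0.002], [0.018, 1.0, 0.0], [0.002, 0.0, -1.0]]
ft_force: [0.7, -0.1, -0.8]
grip_width: 0.221
gripper_force: 49.1
```

>>> advance(deltas="-0.0023 -0.033 0 0 0 0 0\n-0.0023 -0.03 0 0 0 0.05 0\n0 -0.01 0 0 0 0.06 0\n0 0 0 0 0 0.05 0\n0 0 0 0 0 0 0")

```text
clock: 13.25
eef_pos: [0.5269, -0.22, 0.2011]
ee_rot: [[-0.984, 0.178, -0.002], [0.178, 0.984, 0.001], [0.002, 0.0, -1.0]]
ft_force: [-0.1, 0.8, -1.0]
grip_width: 0.222
gripper_force: 49.2
```

>>> advance(deltas="0 0 0 0 0 0 0\n0 0 0 0 0 0 0\n0 0 0 0 0 0 0")

```text
clock: 13.55
eef_pos: [0.528, -0.2184, 0.2021]
ee_rot: [[-0.984, 0.176, -0.0], [0.176, 0.984, 0.0], [0.0, 0.0, -1.0]]
ft_force: [-0.3, 0.5, -1.5]
grip_width: 0.223
gripper_force: 49.2
```

```bash
python3 d.py 0.527 -0.225 0.12 79.7;python3 - <<'E'
from h import *
a=grab("scene","s7");b=grab("top","t7")
f=lambda im,x,y,w,h,k:cv2.resize(im[y:y+h,x:x+w],None,fx=k,fy=k,interpolation=cv2.INTER_CUBIC)
cv2.imwrite("pics/c7.png",np.hstack([f(a,120,160,100,125,4),f(b,300,160,100,125,4)])[:,:,::-1])
E
```

```text
rot [ 0.    -0.     0.003] shift now [-0.0002 -0.0067  0.0821] after turn [-0.0002 -0.0067  0.0821] t 13.55 q [-0.47  0.24  1.79 -0.    1.12 -1.86] F [-0.3  0.5 -1.5]
```

View pics/c7.png

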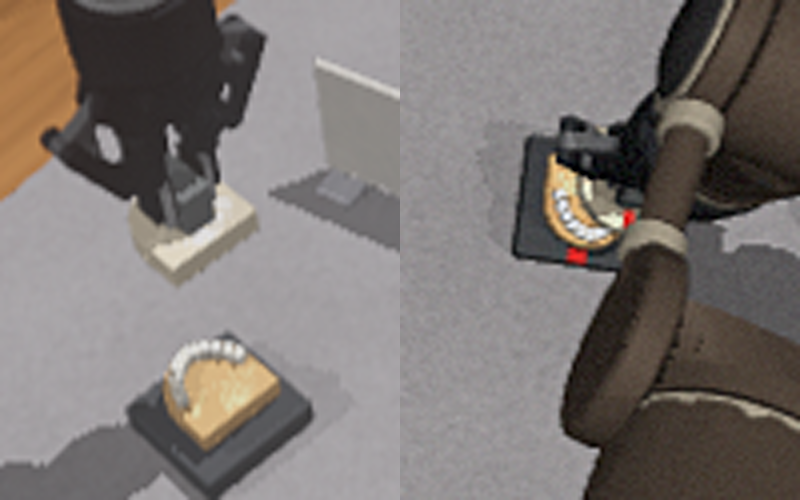

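The held cast is above the lower cast, stripe to the front for both. The upper's back-bottom corners are at crop (178,285) and (258,232), and the lower's back-top corners at about (200,430) and (278,378). Compare with predicted corner positions.

Run:
```python
from h import *
np.set_printoptions(precision=1,suppress=True)
def pr(o,yaw,zs):
    c,s=np.cos(yaw),np.sin(yaw)
    for z in zs:
        for y in(-.03,.03):
            p=[o[0]+c*.028-s*y,o[1]+s*.028+c*y,z];print(z,y,(proj("scene",p)-[120,160])*4,(proj("top",p)-[300,160])*4)
print("upper");pr((.5275,-.2182),-.177,(.179,.197))
print("lower");pr((.527,-.225),-.18,(.027,.045))
print("plinth");c,s=np.cos(-.18),np.sin(-.18)
for a,b in((1,1),(1,-1),(-1,1),(-1,-1)):
    p=[.527+.0425*(c*a-s*b),-.225+.0425*(s*a+c*b),.027];print(a,b,(proj("scene",p)-[120,160])*4,(proj("top",p)-[300,160])*4)
# lower and upper cast lines: fine contours in scene
im=cv2.imread("pics/s7.png");hs=cv2.cvtColor(im,cv2.COLOR_BGR2HSV).astype(int)
for nm,(y0,y1),cond in(("low",(243,274),(hs[...,1]>90)&(hs[...,2]>90)),("up",(205,234),(hs[...,1]>25)&(hs[...,2]>120))):
    m=cond.copy();m[:y0]=0;m[y1:]=0;m[:,:150]=0;m[:,195:]=0
    k=big(m);e=cv2.approxPolyDP(k,1.5,True)[:,0,:];print(nm,((e-[120,160]+.5)*4).tolist())
```

```text
upper
0.179 -0.03 [175. 289.] [279.7 140.3]
0.179 0.03 [258.7 228.8] [180.6 125.6]
0.197 -0.03 [169.8 268.2] [287.9 136.6]
0.197 0.03 [254.8 207.8] [187.  121.6]
lower
0.027 -0.03 [205.2 452.4] [230.4 167.7]
0.027 0.03 [280.3 393.6] [144.2 154.6]
0.045 -0.03 [201.  435.7] [236.7 164.9]
0.045 0.03 [277.  376.7] [149.2 151.6]
plinth
1 1 [310.5 394.8] [128.9 131.3]
1 -1 [204.1 479.2] [250.8 149.8]
-1 1 [224.6 320.7] [113.  252.8]
-1 -1 [118.8 399. ] [236.  271.6]
low [[250.0, 358.0], [246.0, 366.0], [254.0, 362.0], [258.0, 370.0], [246.0, 382.0], [226.0, 362.0], [194.0, 366.0], [186.0, 382.0], [194.0, 402.0], [182.0, 414.0], [166.0, 382.0], [170.0, 410.0], [206.0, 446.0], [278.0, 390.0]]
up [[226.0, 186.0], [218.0, 194.0], [234.0, 198.0], [234.0, 218.0], [202.0, 250.0], [186.0, 250.0], [178.0, 230.0], [158.0, 230.0], [134.0, 202.0], [138.0, 250.0], [174.0, 282.0], [254.0, 230.0], [254.0, 210.0]]
```

Both casts match the predictions to within a pixel (~2 mm), so I centre it and lower gently to about 11 mm above the lower teeth.

>>> advance(deltas="0 -0.0067 0.01 0 0 0.003 0\n0 0 0.02 0 0 0 0\n0 0 0.02 0 0 0 0\n0 0 0.015 0 0 0 0\n0 0 0.01 0 0 0 0")

```text
clock: 14.15
eef_pos: [0.5259, -0.2249, 0.1253]
ee_rot: [[-0.984, 0.18, -0.002], [0.18, 0.984, 0.001], [0.002, 0.001, -1.0]]
ft_force: [-0.3, 0.0, -1.8]
grip_width: 0.227
gripper_force: 49.2
```

>>> advance(deltas="0 0 0.01 0 0 0 0\n0 0 0.007 0 0 0 0\n0 0 0.005 0 0 0 0\n0 0 0 0 0 0 0\n0 0 0 0 0 0 0")

```text
clock: 14.65
eef_pos: [0.5273, -0.2254, 0.1057]
ee_rot: [[-0.984, 0.18, 0.001], [0.18, 0.984, -0.0], [-0.001, -0.0, -1.0]]
ft_force: [-0.8, 0.4, -0.8]
grip_width: 0.221
gripper_force: 49.2
```

```bash
python3 d.py 0.528 -0.225 0.1005 79.7
```

```text
rot [-0.     0.001 -0.001] shift now [-0.0006  0.0005  0.0052] after turn [-0.0006  0.0005  0.0052] t 14.65 q [-0.48  0.36  1.85 -0.    0.93 -1.87] F [-0.8  0.4 -0.8]
```

>>> advance(deltas="0 0 0.003 0 0 0 0\n0 0 0.0015 0 0 0 0\n0 0 0 0 0 0 0\n0 0 0 0 0 0 0\n0 0 0 0 0 0 0")

```text
clock: 15.15
eef_pos: [0.527, -0.2253, 0.1009]
ee_rot: [[-0.984, 0.18, 0.0], [0.18, 0.984, -0.0], [-0.0, -0.0, -1.0]]
ft_force: [0.6, 0.4, -2.0]
grip_width: 0.221
gripper_force: 49.2
```

>>> advance(deltas="0 0 0 0 0 0 0\n0 0 0 0 0 0 0\n0 0 0 0 0 0 0\n0 0 0 0 0 0 0\n0 0 0 0 0 0 0")

```text
clock: 15.65
eef_pos: [0.5269, -0.2252, 0.1008]
ee_rot: [[-0.984, 0.18, -0.0], [0.18, 0.984, 0.0], [0.0, -0.0, -1.0]]
ft_force: [-0.5, 0.4, -1.9]
grip_width: 0.225
gripper_force: 49.2
```

Run:
```python
from h import *
a=grab("scene","s8");cv2.imwrite("pics/c8.png",cv2.resize(a[180:290,110:220],None,fx=5,fy=5,interpolation=cv2.INTER_CUBIC)[:,:,::-1])
c,s=np.cos(-.18),np.sin(-.18)
for z in(.055,.067,.077,.095):
  for y in(-.03,.03): print(z,y,np.round((proj("scene",[.527+c*.028-s*y,-.225+s*.028+c*y,z])-[110,180])*5))
```

```text
0.055 -0.03 [298. 433.]
0.055 0.03 [394. 359.]
0.067 -0.03 [295. 418.]
0.067 0.03 [391. 344.]
0.077 -0.03 [291. 406.]
0.077 0.03 [389. 332.]
0.095 -0.03 [286. 384.]
0.095 0.03 [385. 309.]
```

View pics/c8.png

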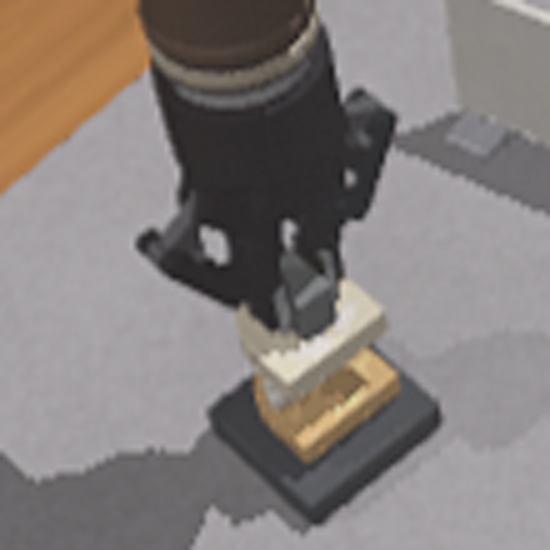

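The upper cast sits squarely over the lower one, level. The corners at (290,400) and (388,328) match the prediction, with a gap of about 12–15 mm. I lower it 3 mm for margin, settle and hand in.

>>> advance(deltas="0 0 0.002 0 0 0 0\n0 0 0.001 0 0 0 0\n0 0 0 0 0 0 0\n0 0 0 0 0 0 0\n0 0 0 0 0 0 0")

```text
clock: 16.2
eef_pos: [0.5269, -0.2253, 0.0978]
ee_rot: [[-0.984, 0.18, 0.0], [0.18, 0.984, -0.0], [-0.0, -0.0, -1.0]]
ft_force: [-0.1, 0.2, -0.9]
grip_width: 0.224
gripper_force: 49.2
```

>>> advance(deltas="0 0 0 0 0 0 0\n0 0 0 0 0 0 0\n0 0 0 0 0 0 0\n0 0 0 0 0 0 0\n0 0 0 0 0 0 0")

```text
clock: 16.7
eef_pos: [0.527, -0.2252, 0.0978]
ee_rot: [[-0.984, 0.18, 0.0], [0.18, 0.984, -0.0], [-0.0, -0.0, -1.0]]
ft_force: [0.7, -0.5, -1.1]
grip_width: 0.221
gripper_force: 49.2
```

```bash
python3 -c "
from workcell import bot
print(bot.finish_job())"
```

```text
the job is handed in; nothing more can be done
None
```

I handed the job in at 16.7 s with the lid back on its stop and the upper cast held level and still, lined up about 1 cm above the lower teeth; no verdict came back, and alignment and gap are my camera estimates.

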